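Stow the grease tube in its slanted rest and latch the keeper bar

ROBOT

A 6-joint arm with a two-finger parallel gripper is mounted at the origin on a cart in front of the work surface, level with it; the furniture and walls round the work are solid. World frame = base frame: x ahead of the robot, y to its left, z up, the work surface at z = 0. Lengths are in m, angles in rad, forces in N, time in s.
With the tool pointing down it reaches from about 0.275 to 0.875 m from the base axis. Payload 12.5 kg.
Tool frame: the origin (TCP) lies at the very end of the fingers, on their centre line; the grasp point (between the pads) lies 19 mm behind it; z points along the fingers, y is the line along which they close (so a half turn about z gives the same grasp; the last joint's range is limited). The gripper opens to 85 mm and grips with 20 to 120 N. Pads are 22 mm wide; open, the fingers measure 114 mm over their backs; the gripper's body (76 mm by 85 mm) begins 54 mm behind the grasp point. The pads swing forward as they close: fully open they stand 13 mm farther back than shut.
Start: joints at [1.029, 0.351, 1.652, -0, 1.139, -0.085], TCP at [0.243, 0.494, 0.231] pointing down, gripper open.
Joint ranges: [-2.75, 2.75], [-0.79, 2.1], [0.01, 2.65], [-1.57, 4.71], [0.07, 3.14], [-2.87, 2.87]. Speed limits (rad/s): [2.22, 2.22, 2.79, 3.14, 3.14, 3.14].

INTERFACE

Orientations are given as a 3x3 rotation matrix whose columns are the frame's x, y, z axes.
In Python, from bench import manip gives the robot as it stands. Calls block until the motion is done:
- manip.move_ptp(position, orientation): joint-space move of the TCP to a pose.
- manip.move_l(position, attitude=None, max_speed=0.15): straight line of the TCP; attitude=None keeps the orientation; max_speed is the mean speed in m/s.
- manip.move_j(angles): joint-space move.
- manip.set_gripper(opening, effort=None): opening from 0.0 (shut) to 1.0 (fully open); effort is the grip in N (None keeps the last); returns when the fingers have stopped.
- manip.dwell(seconds).
- manip.inverse_kinematics(position, orientation): joint angles nearest the present ones, or None.
- manip.grab_frame(name): name is "side" or "top" or "wrist"; returns (picture, depth): 400x640x3 uint8, red, green, blue; 400x640 float32, m along the optical axis (not along the pixel's ray), 0 where there is no reading.
- manip.get_calibration(name): a dict with "camera_matrix" (3x3 intrinsics, pixels), "k1" (the pictures are not rectified: a ray, as slopes to the right and down, at radius r is drawn at 1 + k1 r^2 times it, then the intrinsics apply), "R" (3x3) and "t" (3): a world point X has camera coordinates R X + t. Camera axes: x right, y down, z forward; pixel columns grow to the right and rows downward; lengths in m; the calibration is good to about 2 mm. A picture is of the moment at which its call begins: read the wrist's pose just before it. get_calibration takes no time and is no camera call; for the wrist camera it gives the pose at the moment of the call.
A pose or a line that the arm cannot do raises manip.Unreachable and nothing moves.
- manip.sign_off(): hands the job in; it is judged then, once.
Trained networks look in the newest picture that a camera, given by its name, has taken for a name from the list of things; names that differ only in an ending like _2 or _b are one class to them, and where a whole thing is asked for, a point or a joint stands for the part that bears it (a point fixed in the world has none). Each returns a list of dicts, best first, with "confidence" (0 to 1); they miss things now and then, are a little off and sometimes report something else, mostly with a low value. They report only what shows in the picture. A call takes as long as a camera call.
- manip.look_for(camera, name): "at" ([x, y, z] in m, in world coordinates, good to about 4 mm: the middle of the surface that is visible of it).
Readings, each from a call of its own:
- manip.current_time(): time.
- manip.current_qpos(): joint angles.
- manip.current_joint_vel(): joint speeds.
- manip.current_joint_torque(): joint torques, N m.
- manip.current_ee_pos(): TCP position.
- manip.current_tcp_rot(): TCP orientation.
- manip.current_force(): force on the tool from outside, world axes, zero at the start.
- manip.current_ft_torque(): the same for the moment, N m.
- manip.current_grip_width(): opening from 0.0 (shut) to 1.0 (fully open).
- manip.current_grip_force(): force on a finger pad.
Only numpy, scipy, OpenCV 4.12 (cv2) and the standard library are available. Lean on these libraries where they do the work, as an engineer would, in place of code of your own. Each camera call takes 0.05 s, during which the arm holds its last target. There are 200 camera calls.

TASK

The tube of seamer grease is lying loose on the bench. Lay it on the slanted rest without dropping it: flat and straight on the black pad, green cap uphill, flat crimped end between the two blue cheeks and down against the ledge. Then swing the yellow keeper bar across above it until it snaps fully home in its spring catch, and leave the other loose things where they are.

Things in the scene. Friction and masses are not known exactly. Their poses are not given: they have to be found in the camera images.
- grease_tube: White grease tube with green cap, 140 mm long along its y axis: cap end at y=+70, flat 50 mm wide crimped end at y=-70. Origin midway, on the underside; z up as it lies. It is a wedge: 2 mm thick at the crimp, 40 mm thick (38 wide) at y=+50. At y=+20 it is 41 mm wide, 31 mm thick, widest 15 mm above the underside. About 0.12 kg. Starts on a 6 mm white board.
- tube_cap (a point): Centre of the tube's green cap, at (0, 60, 18) mm in the tube's frame.
- deck: Grey sloping deck of the fixed rest, 190 x 240 mm, tilted 28 deg (0.49 rad) about its y. Origin: middle of its top face, 60 mm above the bench. x points uphill, y to the left seen from below the slope, z square to the deck. Pad on x=-75..75, y=-29..29. Ledge face at x=-79; cheeks 28 mm high at y=+-33 to 40, x=-81 to -47. Tube at rest: origin at x=-9, y=0, z=0, its y along deck x.
- bar_hinge (a point): Point on the keeper bar's hinge axis (the axis is deck z) at knob height: deck (20, -100, 84) mm. The hinge post stands here, 62 mm high.
- bar_knob (a point): Point to grip on the bar's upright black knob (18 mm thick, its axis square to the deck), 84 mm above the deck, 150 mm from the hinge axis. Knob runs from 62 to 100 mm above the deck; the yellow bar (16 mm wide, 188 mm from hinge to tip) lies below it at 50 to 62 mm and passes over the tube.
- bar (a joint): Angle of the keeper bar, rad: 0 = shut (bar along deck +y, tip in the catch post at deck (20, 100) mm, hard stop), grows as it opens uphill, about 1.57 when it points straight up the slope. Light friction hinge, stays where left. At about 0.09 it meets a spring ball (up to 10 N at the knob); past about 0.05 it snaps to 0 and stays.
- tape_roll: Bystander: roll of blue tape lying flat, 66 mm across, 19 mm high; origin under its centre.
- lid_stack: Bystander: short stack of pale gold can lids, 66 mm across, 28 mm high; origin under its centre.
- can: Bystander: pale green drinks can standing upright, 66 mm across, 159 mm tall; origin under its centre.

How it is judged:
By the outcome, as a careful person would: the job done as asked, in the order asked, and still so for the second after the job is handed in, with the robot touching nothing.
It also fails if it takes over 48 s, if anything falls off the work surface, if the arm or the gripper's body presses on something with over 40 N, if the wrist force passes 120 N, or if a joint passes its speed limit or range.

## Working session

There is one attempt and no reset: what is moved stays moved. The work goes in short steps, each a Python script; the robot and the scene stay as the last script left them, time stands still between calls to the robot, and variables do not carry over. Pictures are saved under pics/ and viewed, at most 10 in all, crops included, and the job is handed in when it is done.

```bash
mkdir -p pics; ls; cat > h.py <<'E'
import numpy as np, cv2
from bench import manip
def cloud(cam):
    c=manip.get_calibration(cam); im,d=manip.grab_frame(cam)
    K=np.array(c["camera_matrix"]);k1=c["k1"];R=np.array(c["R"]);t=np.array(c["t"])
    v,u=np.mgrid[0:400,0:640].astype(float)
    p=cv2.undistortPoints(np.stack([u.ravel(),v.ravel()],1)[:,None],K,np.array([k1,0,0,0.]))[:,0]
    P=np.c_[p,np.ones(len(p))]*d.ravel()[:,None]
    W=((P-t)@R).reshape(400,640,3); W[d==0]=np.nan
    return im,d,W
def save(n,im): cv2.imwrite("pics/"+n,np.ascontiguousarray(im[:,:,::-1]))
E
python3 - <<'E'
from h import *
print(manip.current_time())
for c in ["top","side"]:
    im,d,W=cloud(c); save(c+"1.png",im); np.savez(c+"1.npz",im=im,W=W)
    for n in ["grease_tube","tube_cap","deck","bar_knob","bar","can","tape_roll","lid_stack"]:
        try:
            for r in manip.look_for(c,n)[:2]: print(c,n,np.round(r["at"],3),round(r["confidence"],2))
        except Exception as e: print(c,n,e)
print(manip.current_time())
E
```

```text
pics
0.0
top grease_tube [0.469 0.    0.025] 0.68
top grease_tube [0.584 0.28  0.164] 0.58
top tube_cap [0.47  0.004 0.031] 0.6
top deck [0.47  0.308 0.066] 0.62
top bar_knob [0.586 0.282 0.164] 0.62
top can [0.375 0.514 0.152] 0.82
top can [0.587 0.281 0.167] 0.74
top tape_roll [ 0.399 -0.125  0.024] 0.66
side grease_tube [ 0.474 -0.039  0.028] 0.63
side tube_cap [ 0.475 -0.038  0.03 ] 0.88
side deck [0.469 0.294 0.062] 0.86
side bar_knob [0.584 0.278 0.163] 0.96
side bar_knob [ 0.475 -0.04   0.03 ] 0.39
side bar [0.582 0.273 0.156] 0.88
side can [0.371 0.493 0.098] 0.81
side tape_roll [ 0.404 -0.133  0.026] 0.87
side lid_stack [ 0.512 -0.135  0.034] 0.96
side lid_stack [0.584 0.276 0.158] 0.37
0.9
```

View pics/top1.png

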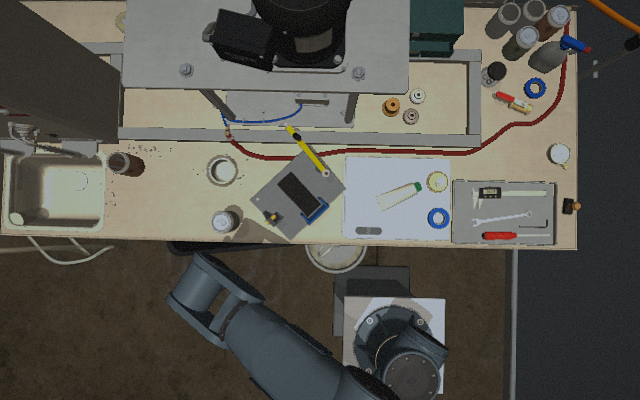

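View pics/side1.png

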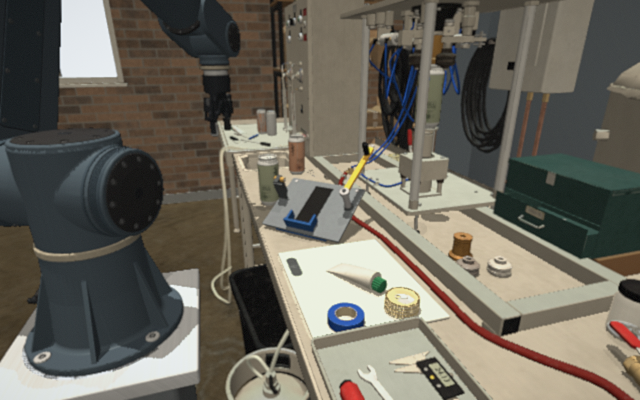

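The top view shows the tube with its crimp at about (378,206) and its cap at (420,184). The deck is at (297,193), with its uphill direction towards the upper left, and the bar is open (yellow, tip at 290,127). I'll refine these positions with close wrist views.

```bash
python3 - <<'E'
from h import *
def down(yaw): # tool y axis at yaw, z down
    y=np.array([np.cos(yaw),np.sin(yaw),0]);z=np.array([0,0,-1.]);return np.c_[np.cross(y,z),y,z]
R0=np.array(manip.current_tcp_rot());print(np.round(R0,2))
c=manip.get_calibration("wrist");R=np.array(c["R"]);t=np.array(c["t"])
cc=-R.T@t; print("cam in tool",np.round(R0.T@(cc-np.array(manip.current_ee_pos())),3),"axis in tool",np.round(R0.T@R[2],3),c["camera_matrix"])
p=np.array([.40,.27,.36])
for nm,p in [("wd",[.43,.26,.33]),("wt",[.43,-.01,.28])]:
    manip.move_ptp(np.array(p),R0)
    im,d,W=cloud("wrist"); save(nm+".png",im); np.savez(nm+".npz",im=im,W=W)
    for n in (["deck","bar_knob","bar_hinge"] if nm=="wd" else ["grease_tube","tube_cap"]):
        try:
            for r in manip.look_for("wrist",n)[:1]: print(n,np.round(r["at"],3),round(r["confidence"],2))
        except Exception as e: print(n,e)
print(manip.current_time())
s=np.zeros((400,640,3),np.uint8)
a=[cv2.resize(cv2.imread(f"pics/{n}.png"),(480,300)) for n in("wd","wt")]
cv2.imwrite("pics/w12.png",np.vstack(a))
E
```

```text
[[-0.9   0.44  0.  ]
 [ 0.44  0.9   0.  ]
 [-0.    0.   -1.  ]]
cam in tool [ 0.073 -0.001 -0.142] axis in tool [-0.293 -0.     0.956] [[312.3624661    0.         323.11288511]
 [  0.         312.3624661  204.38688959]
 [  0.           0.           1.        ]]
deck [0.468 0.319 0.072] 0.9
bar_knob [0.56  0.257 0.15 ] 0.73
bar_hinge [0.56  0.258 0.145] 0.8
grease_tube [0.467 0.004 0.029] 0.84
tube_cap [0.468 0.006 0.029] 0.92
3.5167
```

View pics/w12.png

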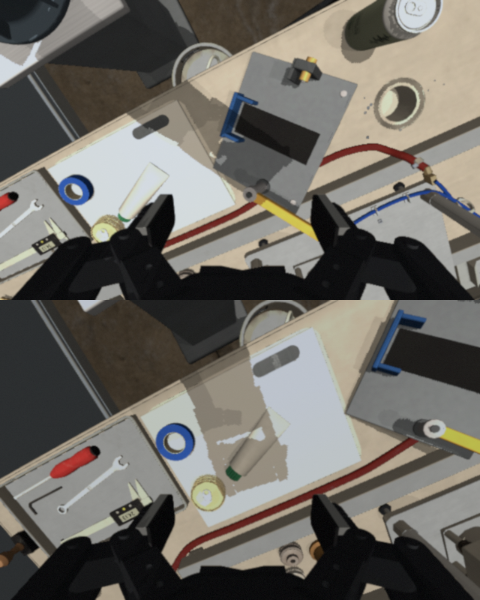

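The upper wrist view shows the deck with its black pad (centre about 280,133), the blue cheeks on its left and the hinge post at (257,190). The lower one shows the tube from crimp (275,430) to cap (235,475), with the lids close to the cap. Next I'll fit poses from the point clouds.

```bash
cat > fit.py <<'E'
from h import *
L=np.load
# tube
for f in ["wt","wd","top1","side1"]:
    z=L(f+".npz");W=z["W"];im=z["im"].astype(int)
    m=(W[...,0]>.34)&(W[...,0]<.56)&(W[...,1]>-.12)&(W[...,1]<.13)&(W[...,2]>.0125)&(W[...,2]<.06)
    m=m.astype(np.uint8); n,lab,st,_=cv2.connectedComponentsWithStats(m)
    k=1+np.argsort(-st[1:,4])[:2]
    for i in k:
        P=W[lab==i];c=P.mean(0);(rc,rs,ra)=cv2.minAreaRect((P[:,:2]*1000).astype(np.float32))
        print(f,len(P),"mean",np.round(c,3),"rect",np.round(rc,1),np.round(rs,1),round(ra,1),"zmax",round(np.percentile(P[:,2],98),3))
# green cap
    g=(im[...,1]>im[...,0]+25)&(im[...,1]>im[...,2]+10)&(W[...,0]>.34)&(W[...,0]<.56)&(W[...,1]>-.12)&(W[...,1]<.13)
    if g.sum()>3: print("  cap",g.sum(),np.round(np.nanmedian(W[g],0),4))
    B=(np.abs(W[...,0]-.42)<.06)&(np.abs(W[...,1]-.05)<.08)&(W[...,2]<.012); print("  board z",np.nanmedian(W[B][:,2]) if B.any() else None)
# deck
for f in ["wd","wt","top1","side1"]:
    z=L(f+".npz");W=z["W"];im=z["im"].astype(int)
    reg=(np.hypot(W[...,0]-.47,W[...,1]-.30)<.15)&(W[...,2]>.012)
    pad=reg&(im.max(2)<60)&(W[...,2]<.12)
    n,lab,st,_=cv2.connectedComponentsWithStats(pad.astype(np.uint8)); i=1+np.argmax(st[1:,4])
    P=W[lab==i]; c=np.median(P,0); P=P[np.abs(P-c).max(1)<.1]
    for _ in range(5):
        c=P.mean(0);nrm=np.linalg.svd(P-c,full_matrices=False)[2][2];nrm*=np.sign(nrm[2]);e=(P-c)@nrm
        P=P[abs(e)<max(2*e.std(),.003)]
    print(f,"pad",len(P),"n",np.round(nrm,3),"tilt",round(np.degrees(np.arccos(nrm[2])),2),"yaw",round(np.degrees(np.arctan2(-nrm[1],-nrm[0])),2))
    up=-nrm[:2]/np.linalg.norm(nrm[:2]);X=np.r_[up*np.cos(.4887),np.sin(.4887)];Z=np.r_[-up*np.sin(.4887),np.cos(.4887)];Y=np.cross(Z,X)
    q=(P-c)@np.c_[X,Y]
    rc,rs,ra=cv2.minAreaRect((q*1000).astype(np.float32))
    cen=c+X*rc[0]/1000+Y*rc[1]/1000
    print("  rect",np.round(rs,1),round(ra,2),"center",np.round(cen,4))
    b=reg&(im[...,2]>im[...,0]+40)&(im[...,2]>80)
    if b.sum()>5: Q=(W[b]-cen)@np.c_[X,Y,Z]*1000; print("  blue deckframe lo/hi",np.round(np.percentile(Q,3,0)),np.round(np.percentile(Q,97,0)))
    yl=(np.hypot(W[...,0]-.5,W[...,1]-.27)<.22)&(im[...,0]>150)&(im[...,1]>110)&(im[...,2]<80)&(W[...,2]>.06)
    if yl.sum()>5:
        Q=(W[yl]-cen)@np.c_[X,Y,Z]*1000;Q=Q[(Q[:,2]>45)&(Q[:,2]<75)&(Q[:,1]<50)]
        if len(Q)>5: print("  yellow",len(Q),np.round(np.percentile(Q,3,0)),np.round(np.percentile(Q,97,0)), "line",cv2.fitLine(Q[:,:2].astype(np.float32),cv2.DIST_HUBER,0,.01,.01).ravel().round(3))
E
python3 fit.py
```

```text
wt 3048 mean [ 0.471 -0.006  0.029] rect [476.1  -9.3] [ 47.4 134.9] 26.2 zmax 0.044
wt 813 mean [ 0.513 -0.107  0.03 ] rect [ 517.3 -106.1] [63.8 27.5] 0.1 zmax 0.034
  cap 172 [ 0.498  -0.064   0.0341]
  board z 0.00571149785941323
wd 2064 mean [ 0.472 -0.002  0.028] rect [474.2  -9.4] [ 47.8 135.5] 24.5 zmax 0.044
wd 514 mean [ 0.402 -0.107  0.022] rect [ 403.3 -108. ] [23.9 62.4] 89.9 zmax 0.026
  cap 79 [ 0.5015 -0.0649  0.0343]
  board z 0.005803176530636989
top1 571 mean [ 0.471 -0.006  0.029] rect [472.4  -4.1] [ 50.5 144.4] 26.8 zmax 0.046
top1 164 mean [ 0.514 -0.108  0.031] rect [ 515.7 -105.9] [66.3 27.9] 0.1 zmax 0.039
  cap 53 [ 0.4988 -0.0626  0.0334]
  board z 0.005879310433285488
side1 810 mean [ 0.473 -0.028  0.027] rect [472.6 -11. ] [ 41.9 131.1] 25.9 zmax 0.042
side1 260 mean [ 0.513 -0.108  0.031] rect [ 514.4 -105.1] [29.5 63.2] 89.9 zmax 0.033
  cap 164 [ 0.4934 -0.0656  0.0279]
  board z 0.004215156229357081
wd pad 4490 n [-0.338 -0.332  0.881] tilt 28.28 yaw 44.41
  rect [ 57.5 150. ] 89.71 center [0.4654 0.3024 0.0596]
  blue deckframe lo/hi [-83. -38.   8.
[... 264 characters left out ...]
9. -40.  26.] [-43.  38.  31.]
  yellow 802 [  41. -108.   59.] [ 81. -94.  63.] line [ 9.95000e-01 -9.80000e-02  6.13220e+01 -1.01758e+02]
top1 pad 711 n [-0.348 -0.324  0.88 ] tilt 28.36 yaw 42.97
  rect [150.9  57.1] 0.53 center [0.4642 0.3037 0.0606]
  blue deckframe lo/hi [-86. -41.   1.] [-49.  37.  34.]
  yellow 212 [  40. -107.   54.] [200. -94.  66.] line [ 1.00000e+00 -1.20000e-02  1.11795e+02 -1.00427e+02]
side1 pad 533 n [-0.341 -0.32   0.884] tilt 27.92 yaw 43.2
  rect [130.1  54. ] 0.24 center [0.469  0.3117 0.0624]
  blue deckframe lo/hi [-96. -43.  -2.] [-51.  38.  31.]
  yellow 81 [  32. -111.   57.] [183. -99.  63.] line [ 1.00000e+00 -3.00000e-03  1.03489e+02 -1.08548e+02]
```

```bash
cat >> h.py <<'E'
def tubefit(W,c,u):
    """refine tube origin c (xy) and axis u"""
    u=np.array(u)/np.linalg.norm(u)
    for _ in range(4):
        x=np.array([u[1],-u[0]])
        S=(W[...,:2]-c)@u; T=(W[...,:2]-c)@x
        m=(abs(T)<.032)&(abs(S)<.085)&(W[...,2]>.0115)&(W[...,2]<.06)
        s=S[m];t=T[m];z=W[...,2][m]
        B=[];H=[]
        for b in np.arange(-.045,.05,.005):
            k=(s>b)&(s<b+.005)
            if k.sum()>15: B.append((b+.0025,(np.percentile(t[k],2)+np.percentile(t[k],98))/2,np.ptp(np.percentile(t[k],[2,98])))); H.append((b+.0025,np.percentile(z[k],90)))
        B=np.array(B);H=np.array(H)
        a,o=np.polyfit(B[:,0],B[:,1],1)
        c=c+x*o; u=u+a*x; u/=np.linalg.norm(u)
    hs,ho=np.polyfit(H[:,0],H[:,1],1)
    y0=(.006+.002+.3167*.07-ho)/hs   # s where ridge has the height of y=0
    return c,u,dict(slope=hs,s0=y0,smin=np.percentile(s,.5),smax=np.percentile(s,99.5),w=B[:,2].round(3))
def down(u):
    y=np.array([-u[1],u[0],0]);z=np.array([0,0,-1.]);return np.c_[np.cross(y,z),y,z]
E
python3 - <<'E'
from h import *
c0=np.array([.4726,-.009]);u0=np.array([.434,-.901])
z=np.load("wt.npz");print(tubefit(z["W"],c0,u0))
p=c0+.02*u0
manip.move_ptp(np.r_[p,.16],down(u0/np.linalg.norm(u0)))
im,d,W=cloud("wrist");save("hover.png",im);np.savez("hover.npz",im=im,W=W)
print(tubefit(W,c0,u0),manip.current_time(),manip.current_qpos())
g=(im[...,1].astype(int)>im[...,0]+25)&(im[...,1]>im[...,2]+10.)&(np.hypot(W[...,0]-.5,W[...,1]+.06)<.04)
print(np.round([np.nanmedian(W[g],0),*np.nanpercentile((W[g][:,:2]-c0)@(u0),[2,98],axis=0)],4))
E
```

```text
(array([ 0.47387133, -0.00838738]), array([ 0.42282384, -0.90621189]), {'slope': np.float64(0.25930471600060373), 's0': np.float64(-0.015303535601113557), 'smin': np.float64(-0.06471169129551108), 'smax': np.float64(0.06795063723353263), 'w': array([0.044, 0.044, 0.043, 0.043, 0.042, 0.041, 0.042, 0.041, 0.04 ,
       0.04 , 0.038, 0.039, 0.038, 0.037, 0.037, 0.037, 0.036, 0.036,
       0.034])})
(array([ 0.47465805, -0.00800878]), array([ 0.42787816, -0.90383642]), {'slope': np.float64(0.25729210487889004), 's0': np.float64(-0.014914942958186619), 'smin': np.float64(-0.06436516263972548), 'smax': np.float64(0.06762804892618295), 'w': array([0.044, 0.044, 0.044, 0.042, 0.042, 0.042, 0.041, 0.041, 0.04 ,
       0.04 , 0.039, 0.039, 0.038, 0.038, 0.037, 0.037, 0.037, 0.035,
       0.036])}) 4.2333 [-1.51896338e-01  3.21145147e-01  1.89262372e+00  7.70497221e-05
  9.26307821e-01 -6.03961798e-01]Traceback (most recent call last):
  File "<stdin>", line 9, in <module>
    return _wrapfunc(a, 'round', decimals=decimals, out=out)
    return _wrapit(obj, method, *args, **kwds)
    conv = _array_converter(obj)
ValueError: setting an array element with a sequence. The requested array has an inhomogeneous shape after 1 dimensions. The detected shape was (3,) + inhomogeneous part.
```

View pics/hover.png

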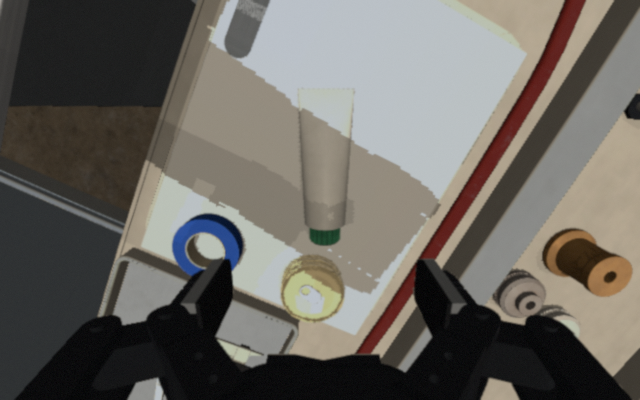

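The hover view shows the tube straight below the gripper, from its crimp edge at (326,89) to its cap end at (325,244). The lids sit just beyond the cap and the fingers are clear. I'll take the two ends from these pixels.

```bash
python3 - <<'E'
from h import *
z=np.load("hover.npz");W=z["W"]
c=np.array([.47466,-.00801]);u=np.array([.42788,-.90384]);x=np.array([u[1],-u[0]])
for r in [86,88,89,90,92,95,222,226,230,235,238,241,243,245,247]:
    w=W[r,325]; print(r,np.round([(w[:2]-c)@u*1e3,(w[:2]-c)@x*1e3,w[2]*1e3],1),z["im"][r,325])
for px in [(302,92),(350,92),(310,228),(340,228),(314,238),(337,238)]:
    w=W[px[1],px[0]];print(px,np.round([(w[:2]-c)@u*1e3,(w[:2]-c)@x*1e3,w[2]*1e3],1))
E
```

```text
86 [-72.4   0.9   4.8] [186 192 197]
88 [-70.5   0.9   8.4] [186 192 191]
89 [-69.6   0.9   9.1] [186 192 184]
90 [-68.8   0.9   8.9] [187 193 183]
92 [-67.    0.9  10.7] [185 192 180]
95 [-64.5   0.8  12.1] [186 193 184]
222 [43.  -0.2 43.9] [135 128 114]
226 [46.1 -0.2 45.6] [136 129 115]
230 [49.9 -0.2 45.6] [86 96 79]
235 [58.3 -0.4 36.7] [27 62 40]
238 [61.5 -0.4 36.3] [30 67 44]
241 [63.9 -0.4 37.8] [31 68 44]
243 [66.8 -0.5 35.7] [34 70 45]
245 [69.  -0.5 35.2] [87 93 78]
247 [84.3 -0.8  6.7] [147 140 126]
(302, 92) [-66.9  21.3   9.1]
(350, 92) [-67.5 -21.6   7. ]
(310, 228) [56.6 13.9 23.9]
(340, 228) [ 55.6 -14.6  25.8]
(314, 238) [63.   9.8 32.9]
(337, 238) [ 63.8 -11.8  30.7]
```

```bash
python3 - <<'E'
from h import *
c=np.array([.47466,-.00801]);u=np.array([.42788,-.90384]);Rg=down(u)
g=c+.018*u
manip.move_ptp(np.r_[g,.075],Rg)
manip.move_l(np.r_[g,.006],max_speed=.08)
print("F",np.round(manip.current_force(),1))
manip.set_gripper(0.0,40)
print("grip",manip.current_grip_width(),manip.current_grip_force(),"F",np.round(manip.current_force(),1))
manip.move_l(np.r_[g,.10],max_speed=.1)
manip.dwell(.2)
print("grip",manip.current_grip_width(),manip.current_grip_force(),"F",np.round(manip.current_force(),2),manip.current_time())
W=cloud("wrist")
save("held.png",W[0]);np.savez("held.npz",im=W[0],W=W[2])
# IK check for placing
yaw=np.radians(44.1);t=.4887
X=np.array([np.cos(yaw)*np.cos(t),np.sin(yaw)*np.cos(t),np.sin(t)]);Z=np.array([-np.cos(yaw)*np.sin(t),-np.sin(yaw)*np.sin(t),np.cos(t)]);Y=np.cross(Z,X)
O=np.array([.465,.3027,.060]);Rp=np.c_[-X,Y,-Z]
for h in(.1,.0): print(manip.inverse_kinematics(O+X*.013+Z*h,Rp))
H=O+X*.02-Y*.1
for a in (1.57,.8,0):
    k=H+.15*(np.sin(a)*X+np.cos(a)*Y); print(a,np.round(k+.084*Z,3))
    for da in(0,np.pi/2,np.pi,-np.pi/2):
        e=np.cos(a)*X*np.cos(da)*1+0 
        # tool y at deck angle (a+da) from Y toward X
        y=np.sin(a+da)*X+np.cos(a+da)*Y; q=manip.inverse_kinematics(k+.066*Z,np.c_[np.cross(y,-Z),y,-Z]); print(round(da,2),None if q is None else np.round(q,2))
E
```

```text
F [ 0.2  0.6 -0. ]
grip 0.464251023884144 39.42820317639416 F [-1.3  0.2  7.5]
grip 0.4658973625629392 40.29385661470769 F [-0.25 -0.72 -0.17] 7.4667
[ 0.38355093  0.25036034  2.1208118   0.52849406  0.35827158 -2.41583012]
[ 0.42363696  0.4983781   2.05464451  0.91368566  0.20250431 -2.7826827 ]
1.57 [0.614 0.308 0.214]
0 [ 0.32  0.47  1.64  0.36  0.61 -0.7 ]
1.57 [0.32 0.47 1.64 0.36 0.61 0.87]
3.14 [0.32 0.47 1.64 0.36 0.61 2.44]
-1.57 [ 0.32  0.47  1.64  0.36  0.61 -2.27]
0.8 [0.514 0.357 0.194]
0 [ 0.48  0.39  1.83  0.3   0.47 -1.3 ]
1.57 [0.48 0.39 1.83 0.3  0.47 0.27]
3.14 [0.48 0.39 1.83 0.3  0.47 1.84]
-1.57 None
0 [0.415 0.323 0.144]
0 [ 0.52  0.32  2.11  0.47  0.26 -2.25]
1.57 [ 0.52  0.32  2.11  0.47  0.26 -0.68]
3.14 [0.52 0.32 2.11 0.47 0.26 0.89]
-1.57 [0.52 0.32 2.11 0.47 0.26 2.46]
```

View pics/held.png

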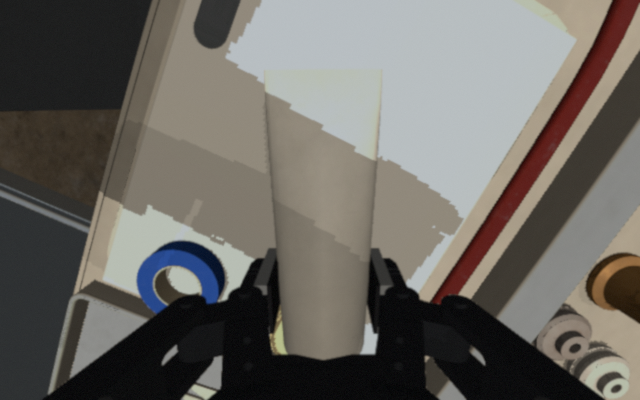

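The held view shows the tube centred between the pads, with its crimp edge at (323,70) and nothing disturbed. Next I'll measure the tube's pose in the tool frame and check the IK margins.

```bash
cat >> h.py <<'E'
yaw=np.radians(44.1);tl=.4887
X=np.array([np.cos(yaw)*np.cos(tl),np.sin(yaw)*np.cos(tl),np.sin(tl)]);Z=np.array([-np.cos(yaw)*np.sin(tl),-np.sin(yaw)*np.sin(tl),np.cos(tl)]);Y=np.cross(Z,X)
O=np.array([.465,.3027,.060]);Rp=np.c_[-X,Y,-Z]
def D(x,y,z): return O+(X*x+Y*y+Z*z)/1000
E
python3 - <<'E'
from h import *
R=np.array(manip.current_tcp_rot());p=np.array(manip.current_ee_pos())
W=np.load("held.npz")["W"];T=((W-p)@R)*1000   # tool frame mm
for r in [68,70,71,72,75,80,100,130,160,200,240,280,300]: print(r,np.round(T[r,323],1),end=" | ")
print()
for r in (80,100,130,160,200):
    # edges of tube: points near tool z
    row=T[r];k=(row[:,2]>-40)&(row[:,2]<12)&(abs(row[:,1])<35)&(row[:,0]>0)
    print(r,np.round([row[k][:,0].mean(),row[k][:,1].min(),row[k][:,1].max(),row[k][:,2].max()],1))
for x in (5,13,21):
  for z in(0,30,80): print(x,z,np.round(manip.inverse_kinematics(D(x,0,z),Rp),2))
print(np.round(p,4),manip.current_qpos())
E
```

```text
68 [100.    0.   93.4] | 70 [87.9  0.1 -2.8] | 71 [87.5  0.1 -3.1] | 72 [87.1  0.1 -3.3] | 75 [86.   0.1 -2.7] | 80 [83.7  0.1 -5.9] | 100 [75.8  0.1 -8.9] | 130 [ 64.2   0.1 -13.3] | 160 [ 52.7   0.1 -17.2] | 200 [ 37.6   0.1 -22.9] | 240 [ 21.9   0.  -26.4] | 280 [  6.1   0.  -30.5] | 300 [ -2.3   0.  -32. ] | 
80 [ 83.9 -25.1  24.6  -0.3]
100 [ 75.9 -24.3  23.9  -4.4]
130 [ 64.1 -23.7  23.1  -6.3]
160 [ 52.5 -22.6  23.1  -8.9]
200 [ 36.9 -21.5  22.  -13.2]
5 0 [ 0.42  0.5   2.07  0.99  0.19 -2.87]
5 30 [ 0.41  0.42  2.1   0.82  0.23 -2.7 ]
5 80 [ 0.39  0.3   2.13  0.62  0.31 -2.51]
13 0 [ 0.42  0.5   2.05  0.91  0.2  -2.78]
13 30 [ 0.41  0.42  2.08  0.76  0.24 -2.64]
13 80 [ 0.39  0.3   2.11  0.58  0.32 -2.47]
21 0 [ 0.43  0.5   2.04  0.84  0.21 -2.71]
21 30 [ 0.42  0.43  2.06  0.71  0.25 -2.58]
21 80 [ 0.4   0.3   2.09  0.55  0.33 -2.43]
[ 0.4822 -0.0242  0.0996] [-1.46713862e-01  4.23199594e-01  1.93353284e+00  4.35840046e-05
  7.85657728e-01 -5.88856788e-01]
```

```bash
python3 - <<'E'
from h import *
p=np.array(manip.current_ee_pos())
manip.move_l(p+[0,0,.15],max_speed=.2)
manip.move_ptp(D(14,0,120),Rp)
manip.dwell(.2)
print("grip",manip.current_grip_width(),manip.current_time())
im,d,W=cloud("wrist");save("pre.png",im);np.savez("pre.npz",im=im,W=W)
R=np.array(manip.current_tcp_rot());p=np.array(manip.current_ee_pos());T=((W-p)@R)*1000
k=(T[...,2]>-40)&(T[...,2]<3)&(abs(T[...,1])<35)&(T[...,0]>0)&(T[...,0]<110)
print("tube crimp end tool x",np.percentile(T[k][:,0],99.5),[np.round([x,T[k&(abs(T[...,0]-x)<3)][:,1].min(),T[k&(abs(T[...,0]-x)<3)][:,1].max(),np.percentile(T[k&(abs(T[...,0]-x)<3)][:,2],5)],1) for x in(40,60,80)])
Q=(W-O)@np.c_[X,Y,Z]*1000
imi=im.astype(int);b=(imi[...,2]>imi[...,0]+40)&(imi[...,2]>80)&(abs(Q[...,0])<110)&(abs(Q[...,1])<70)&(Q[...,2]>-10)
print("blue",b.sum(),np.round(np.percentile(Q[b],[2,98],axis=0)))
top=b&(Q[...,2]>24);print("cheek tops",np.round(np.percentile(Q[top],[2,25,75,98],axis=0),1))
dk=(Q[...,2]>-15)&(Q[...,2]<10)&(Q[...,0]<90)&(Q[...,0]>-60)&(abs(Q[...,1])<90)&(abs(Q[...,1])>45)
q=Q[dk];print("deck plane",len(q),np.linalg.lstsq(np.c_[q[:,:2],np.ones(len(q))],q[:,2],rcond=None)[0].round(3))
E
```

```text
grip 0.4690993677772355 10.1833
tube crimp end tool x 91.06511550553925 [array([ 40. , -24.6,  20. , -23.8]), array([ 60. , -25.9,  21. , -17.7]), array([ 80. , -26.9,  21.5, -10.5])]
blue 48 [[-85.  38.  28.]
 [-79.  42.  30.]]
cheek tops [[-85.   38.4  27.5]
 [-83.5  39.2  28.4]
 [-80.3  40.7  29.4]
 [-79.   41.5  30.4]]
deck plane 15270 [ 0.002  0.    -1.248]
```

View pics/pre.png

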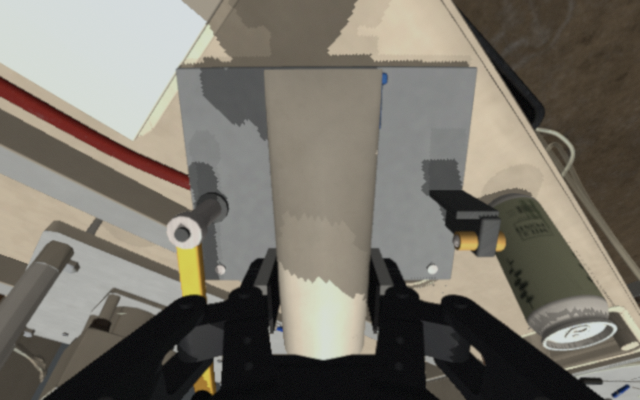

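The picture shows the tube held straight over the deck, but the deck sits slightly to its right: the edges at (178,68) and (475,68) centre on 326, while the tube centres on 324. I'll put numbers on this relative offset.

```bash
python3 - <<'E'
from h import *
z=np.load("pre.npz");W=z["W"];Q=(W-O)@np.c_[X,Y,Z]*1000
for r in range(75,270,15):
    q=Q[r];k=np.where((abs(q[:,2]+1.2)<5)&(abs(q[:,1])<140))[0]
    tb=np.where((q[:,2]>100)&(abs(q[:,1])<35)&(np.arange(640)>250)&(np.arange(640)<400))[0]
    t=q[tb] if len(tb) else np.full((1,3),np.nan)
    print(r,"x",np.round(np.median(q[k,0]),1),"edges",np.round([q[k,1].min(),q[k,1].max(),(q[k,1].min()+q[k,1].max())/2],1),k.min(),k.max(),"tube",np.round([t[:,1].min(),t[:,1].max(),(t[:,1].min()+t[:,1].max())/2],1))
for u,v in [(221,270),(432,270)]: print(np.round(Q[v-4:v+5,u-4:u+5].reshape(-1,3).mean(0),1))
E
```

```text
75 x -87.5 edges [-119.4  118.5   -0.4] 176 476 tube [-27.7  21.7  -3. ]
90 x -76.2 edges [-119.7  118.9   -0.4] 178 474 tube [-27.1  21.2  -3. ]
105 x -64.7 edges [-119.5  118.2   -0.7] 180 472 tube [-26.6  20.5  -3. ]
120 x -52.9 edges [-119.   118.3   -0.3] 182 470 tube [-26.3  21.1  -2.6]
135 x -40.8 edges [-119.3  118.1   -0.6] 184 468 tube [-25.9  19.7  -3.1]
150 x -28.4 edges [-119.2  118.4   -0.4] 186 467 tube [-25.5  19.8  -2.8]
165 x -15.7 edges [-1.192e+02  1.191e+02 -1.000e-01] 187 465 tube [-25.2  19.5  -2.9]
180 x -2.6 edges [-119.8  118.8   -0.5] 189 463 tube [-25.   19.4  -2.8]
195 x 10.8 edges [-119.6   89.1  -15.2] 191 429 tube [-24.9  19.   -3. ]
210 x 24.7 edges [-92.2 106.2   7. ] 221 445 tube [-23.7  18.7  -2.5]
225 x 39.0 edges [-105.9  106.9    0.5] 209 445 tube [-23.6  18.4  -2.6]
240 x 53.6 edges [-113.7  114.7    0.5] 203 451 tube [-23.2  17.9  -2.6]
255 x 68.9 edges [-115.3  118.4    1.6] 203 453 tube [-28.7  23.6  -2.6]
[nan nan nan]
[nan nan nan]
```

```bash
python3 - <<'E'
from h import *
x,y=17.,2.5
manip.move_l(D(x,y,40),Rp,max_speed=.12)
manip.move_l(D(x,y,7),max_speed=.06)
manip.dwell(.2)
F0=np.array(manip.current_force());B=np.c_[X,Y,Z]
print("F0",np.round(F0@B,1),manip.current_time())
z=7
while z>-7:
    z-=1; manip.move_l(D(x,y,z),max_speed=.02); f=(np.array(manip.current_force())-F0)@B
    print(z,np.round(f,1))
    if f[2]>4: break
print(manip.current_time(),manip.current_grip_width(),np.round(manip.current_ft_torque(),2),np.round(manip.current_qpos(),2))
E
```

```text
F0 [ 0.  -0.5 -0.6] 11.95
6 [-0.9 -0.3  0.1]
5 [-0.3  0.2  0. ]
4 [-0.8  0.1 -0.5]
3 [-0.8  0.4 -0.2]
2 [-0.7  0.3 -0.9]
1 [-0.7 -0.4  0. ]
0 [-0.4  1.1  0.4]
-1 [-1.3  0.6  6.9]
13.95 0.4686387860228624 [-0.36  0.38  0.06] [ 0.43  0.5   2.05  0.88  0.2  -2.74]
```

```bash
python3 - <<'E'
from h import *
B=np.c_[X,Y,Z];x,y,z=17.,2.5,-.5
manip.move_l(D(x,y,z),max_speed=.02);F0=np.array(manip.current_force());print(np.round(F0@B,1))
while x>6:
    x-=1
    try: manip.move_l(D(x,y,z),max_speed=.02)
    except manip.Unreachable: print("unreach",x);break
    f=(np.array(manip.current_force())-F0)@B; print(x,np.round(f,1))
    if f[0]>5: break
print(manip.current_time(),manip.current_grip_width())
W=cloud("wrist");save("slide.png",W[0]);np.savez("slide.npz",im=W[0],W=W[2])
E
```

```text
[-1.2  0.2 -0.5]
16.0 [ 0.6 -0.5 -0.1]
15.0 [ 0.1 -0.7  0.2]
14.0 [ 1.3 -1.   0.1]
13.0 [ 2.9  0.1 -0.2]
12.0 [7.2 1.3 0.9]
15.45 0.4685972114026329
```

View pics/slide.png

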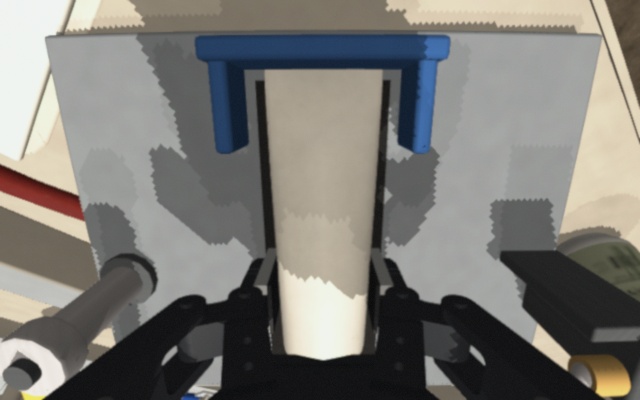

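The tube lies centred between the cheeks (cols 265–383), with its crimp flush on the blue ledge at row 68 and the pad showing evenly on both sides. Contact was felt at the predicted x, so I'm releasing.

```bash
python3 - <<'E'
from h import *
manip.set_gripper(0.6,20);manip.set_gripper(0.85,20)
manip.move_l(D(12,2.5,40),max_speed=.08)
manip.move_l(D(12,2.5,130),max_speed=.2)
im,d,W=cloud("wrist");save("rel.png",im);np.savez("rel.npz",im=im,W=W)
for n in ("bar_knob","tube_cap"):
    for r in manip.look_for("wrist",n)[:2]: print("w",n,np.round((np.array(r["at"])-O)@np.c_[X,Y,Z]*1e3,1),round(r["confidence"],2))
for c in("top","side"):
    cloud(c)
    for n in ("bar_knob","tube_cap"):
        for r in manip.look_for(c,n)[:1]: print(c,n,np.round((np.array(r["at"])-O)@np.c_[X,Y,Z]*1e3,1),round(r["confidence"],2))
print(manip.current_time())
Q=(W-O)@np.c_[X,Y,Z]*1e3;i=im.astype(int)
yl=(i[...,0]>150)&(i[...,1]>110)&(i[...,2]<80)&(Q[...,2]>45)&(Q[...,2]<75)&(Q[...,1]<0)
q=Q[yl];print(len(q),np.round(np.percentile(q,[2,98],axis=0)),cv2.fitLine(q[:,:2].astype(np.float32),cv2.DIST_HUBER,0,.01,.01).ravel().round(3))
E
```

```text
w bar_knob [ 31.4 -99.5  60.2] 0.88
w tube_cap [-19.7   4.1  17.3] 0.74
top bar_knob [ 110.7 -102.4   59.3] 0.73
top tube_cap [-3.   0.6 24.7] 0.7
side bar_knob [ 108.3 -103.3   60.4] 0.72
side tube_cap [-10.1  -4.   22.7] 0.7
17.825
97 [[  33. -105.   58.]
 [  76.  -93.   62.]] [  0.994  -0.107  49.976 -94.285]
```

View pics/rel.png

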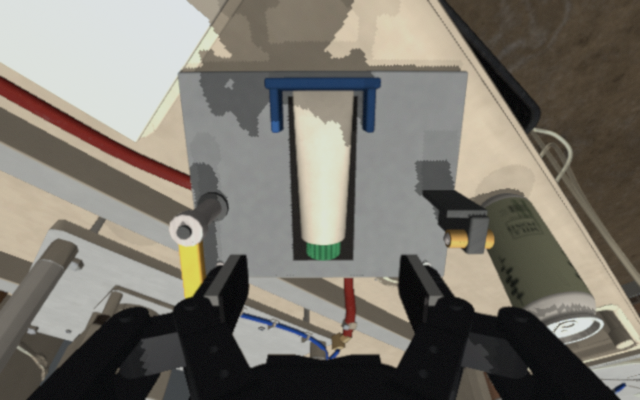

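The tube is on the pad, cap uphill, crimp at the ledge (rows 90–258, centred between the cheeks). The keeper bar hasn't moved, so next I'll check clearance around the knob and hover over it.

```bash
cat >> h.py <<'E'
O=O+.003*X+.0025*Y
def bar(a,z,r=150.,off=0.):
    """TCP pose for knob at bar angle a, TCP at deck height z; tool y tangential (opening direction), off = opening-direction offset mm"""
    e=np.sin(a)*X+np.cos(a)*Y; y=np.cos(a)*X-np.sin(a)*Y
    return D(20,-100,z)+(r*e+off*y)/1000, np.c_[np.cross(y,-Z),y,-Z]
E
python3 - <<'E'
from h import *
for dz in(130,68):
    p,R=bar(1.6,dz)
    print(dz,np.round(p,3),manip.inverse_kinematics(p,R))
    for f in("top1","side1","wd","wt"):
        T=((np.load(f+".npz")["W"]-p)@R*1e3).reshape(-1,3);T=T[np.isfinite(T[:,0])]
        k=(T[:,0]>-60)&(T[:,0]<130)&(abs(T[:,1])<75)&(T[:,2]<-10)&(T[:,2]>-300)
        print(f,k.sum(),np.round(np.percentile(T[k],[0,50,100],axis=0)) if k.any() else "")
E
```

```text
130 [0.602 0.293 0.256] [0.29929897 0.36200884 1.65209823 0.33155174 0.7124545  0.92317114]
top1 0 
side1 0 
wd 0 
wt 0 
68 [0.623 0.314 0.201] [0.32215597 0.47178984 1.63238442 0.35675955 0.62085668 0.90477485]
top1 43 [[ -9.  -8. -36.]
 [  1.  -0. -30.]
 [  7.   8. -12.]]
side1 53 [[-13.  -7. -32.]
 [ -8.   1. -24.]
 [  4.  10. -10.]]
wd 0 
wt 0
```

```bash
python3 - <<'E'
from h import *
p,R=bar(1.6,150); manip.move_ptp(p,R); manip.set_gripper(.7,30)
im,d,W=cloud("wrist");save("knob.png",im)
T=((W-p)@R)*1e3;k=(abs(T[...,0])<40)&(abs(T[...,1])<40)&(T[...,2]>40)&(T[...,2]<62)&(im.max(2)<90)
if k.sum()>5:print(k.sum(),np.round(np.percentile(T[k],[3,50,97],axis=0),1))
p,R=bar(1.6,68); manip.move_l(p,R,max_speed=.1)
print("F",np.round(manip.current_force(),1))
manip.set_gripper(0,30)
print("grip",manip.current_grip_width(),manip.current_grip_force(),np.round(manip.current_force(),1),manip.current_time())
E
```

```text
572 [[-8.  -4.4 49.8]
 [ 0.6  2.9 51.1]
 [ 6.6 10.3 60.1]]
F [-0.3  0.7  0.8]
grip 0.19807169419989945 29.593048095703125 [-2.1 -1.3  3.1] 22.3333
```

```bash
python3 - <<'E'
from h import *
F=[]
for a in np.linspace(1.6,.12,15)[1:]:
    p,R=bar(a,68); manip.move_l(p,R,max_speed=.12)
    f=np.array(manip.current_force())@R; F.append(np.round(f,0))
    if np.linalg.norm(f)>35: print("stop",a);break
print(np.array(F).tolist(),manip.current_time(),manip.current_grip_width())
for a in (.08,.05,.02,0,-.01):
    p,R=bar(a,68); manip.move_l(p,R,max_speed=.05)
    f=np.array(manip.current_force())@R; print(a,np.round(f,1))
    if np.linalg.norm(f)>35: print("stop");break
print(manip.current_time(),manip.current_grip_width())
E
```

```text
[[-1.0, -1.0, -7.0], [-1.0, -0.0, -7.0], [-0.0, -1.0, -7.0], [-1.0, -1.0, -8.0], [-0.0, -1.0, -8.0], [-1.0, -1.0, -8.0], [0.0, -1.0, -7.0], [2.0, -1.0, -8.0], [2.0, -1.0, -8.0], [3.0, -2.0, -8.0], [4.0, -2.0, -8.0], [7.0, -2.0, -9.0], [7.0, -0.0, -8.0], [8.0, 1.0, -8.0]] 26.3 0.19691817558673758
0.08 [ 9.2  0.8 -9.7]
0.05 [10.2  2.2 -9.7]
0.02 [  8.6  -1.  -11.9]
0 [  8.6  -1.3 -12.6]
-0.01 [ 10.6  -0.2 -10.9]
27.5667 0.20238832420650582
```

```bash
python3 - <<'E'
from h import *
for a in np.arange(-.02,-.07,-.008):
    p,R=bar(a,68); manip.move_l(p,R,max_speed=.04)
    f=np.array(manip.current_force())@R; print(round(a,3),np.round(f,1))
    if abs(f[1])>15: break
print(manip.current_time(),manip.current_grip_width())
im,d,W=cloud("wrist");save("shut.png",im)
E
```

```text
-0.02 [11.   5.5 -7.5]
-0.028 [14.7 10.8 -5.5]
-0.036 [16.3 14.6 -1.9]
-0.044 [18.2 19.7  0.7]
28.5667 0.19694980378611965
```

View pics/shut.png

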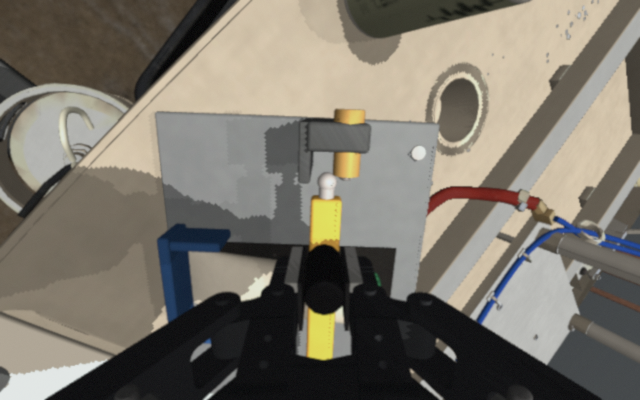

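The bar lies over the tube with its tip nub at (328,185), past the gold plunger and against the downhill arm of the catch. I felt the stop build to 20 N. I'm releasing and checking the bar angle with depth.

```bash
python3 - <<'E'
from h import *
p,R=bar(-.018,68); manip.move_l(p,R,max_speed=.04); print(np.round(np.array(manip.current_force())@R,1))
manip.set_gripper(.6,20)
p,R=bar(-.018,140); manip.move_l(p,R,max_speed=.15)
# back to the uphill-looking deck view (tool as for the tube), higher
def chk(nm,c):
    im,d,W=cloud(c);np.savez(nm+".npz",im=im,W=W);save(nm+".png",im)
    Q=(W-O)@np.c_[X,Y,Z]*1e3;i=im.astype(int)
    yl=(i[...,0]>130)&(i[...,1]>100)&(i[...,2]<90)&(i[...,1]>i[...,2]+50)&(abs(Q[...,2]-61)<6)&(abs(Q[...,0]-20)<40)&(abs(Q[...,1])<90)
    q=Q[yl]; 
    if len(q)>20:
        B=[]
        for b in range(-80,90,8):
            t=q[(q[:,1]>b)&(q[:,1]<b+8)]
            if len(t)>4:B.append((b+4,(t[:,0].min()+t[:,0].max())/2,np.ptp(t[:,0])))
        B=np.array(B);k=B[:,2]>11;s=np.polyfit(B[k,0],B[k,1],1);print(c,len(q),"angle",round(s[0],4),"x at hinge/knob",np.polyval(s,[-100,50]).round(1))
    dk=(abs(Q[...,2])<5)&(abs(Q[...,0])<97)&(abs(Q[...,1])<125)
    P=Q[dk][:,:2].astype(np.float32);rc,rs,ra=cv2.minAreaRect(P);print("deck rect",np.round(rc,1),np.round(rs,1),round(ra,2))
chk("fin_w","wrist");chk("fin_t","top");chk("fin_s","side")
print(manip.current_time())
E
```

```text
[10.3  4.  -9.5]
wrist 2520 angle -0.0048 x at hinge/knob [17.9 17.2]
deck rect [-2.4 -2.3] [240.  189.3] 89.9
top 263 angle 0.0 x at hinge/knob [18.4 18.4]
deck rect [-1.4  0.4] [191.4 240. ] 0.15
side 189 angle -0.0052 x at hinge/knob [15.9 15.1]
deck rect [-1.8 -0.4] [241.2 190. ] 89.89
30.075
```

```bash
python3 -c "
import cv2
a=cv2.imread('pics/fin_w.png');b=cv2.imread('pics/fin_s.png')[150:250,230:390];b=cv2.resize(b,(640,400),interpolation=cv2.INTER_CUBIC)
import numpy as np
cv2.imwrite('pics/fin.png',np.vstack([cv2.resize(a,(480,300)),cv2.resize(b,(480,300))]))"
```

```text
(no output)
```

View pics/fin.png

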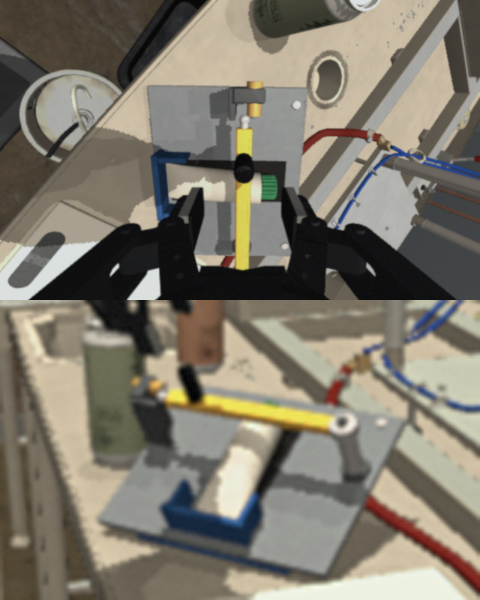

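The bar reads 0 ± 0.005 rad with its tip in the catch. The tube is straight against the ledge with its cap uphill, and the gripper is clear.

```bash
python3 -c "
from h import *
p,R=bar(-.018,190); manip.move_l(p,R,max_speed=.15); print(manip.sign_off(),manip.current_time())"
```

```text
the job is handed in; nothing more can be done
the job is handed in; nothing more can be done
```

The job is handed in at about 30 s: the tube lies straight on the pad with its cap uphill and crimp against the ledge, the keeper bar is home in its catch (angle 0 within 0.005 rad in all three cameras), and I saw no contact with the other loose things.

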